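Strap a slim wine bottle into the marking cradle

TASK

Take the slim bottle off its wooden rest and lay it in the two V-blocks of the metal cradle, neck pointing away from the end stop, then push it along until its base bears firmly against the end stop (press with some 5 to 10 N; over 18 N may crack the glass). Then swing the hinged strap over and press it down until its rubber pad clamps the bottle firmly (about 10 N on the pad, never above 22 N), and let go. Set everything down gently and leave the other things on the bench where they are.

Things in the scene. Friction and masses are not known exactly. Their poses are not given: they have to be found in the camera images.
- bottle: Slim empty half-bottle of near-black glass, lying level, 0.35 to 0.6 kg. Straight body 54 mm in diameter, 170 mm long; with shoulder and 27 to 29 mm neck 300 mm. Origin on its axis, 92 mm from the base, near the centre of mass: grip here, across the body. x runs from neck to base; it may be rolled about x. Its axis lies 52 mm above the bench.
- bottle_base (a point): Centre of the bottle's flat base (on the axis, 92 mm along +x from the bottle's origin).
- cradle: Fixed metal cradle; origin on the bench below the seat, x along the V to the end stop, z up. Base plate 12 mm thick, x -115 to +125, y -87 to +63 mm. Two 90-degree steel V-blocks, 24 mm long, centred at x = +62 and -48 mm, tops 53 mm above the bench, 39 mm to either side; free for fingers from x = -36 to +50 mm. Hinge ears 110 mm tall at x 40 to 84, y -73 to -51 mm.
- seat (a point): Where the bottle's origin is when the bottle is fully home: 60 mm above the bench on the centre line of the V-blocks; axes as the cradle's. A bottle lying in the V-blocks but not yet at the stop has its origin on the x line through this point, at smaller x, and takes 3 to 6 N to slide (more if it is pressed down).
- stop: Fixed steel end stop, a plate 50 mm wide standing across the V. Origin at the middle of the face that the bottle's base must touch, level with the bottle's axis, 92 mm along x from the seat. It is rigid, and the measured poses are not good enough to set the contact force: feel for it, slowly.
- strap (a joint): Angle of the clamp strap about its hinge, rad: 0 = level across the V, growing as it opens (2.2 to 2.5 at the start, thrown back from the V); range -0.12 to 2.6. The hinge is stiff and stays where it is left: swinging the strap takes some 4 to 7 N at the handle. With the bottle seated the pad first touches at about 0.02 rad.
- strap_hinge (a point): Point on the strap's hinge axis, 62 mm along x from the seat, 58 mm to its -y side, 100 mm above the bench. The hinge axis is parallel to the cradle's x; opening turns the strap about +x. Turns with the strap: its y axis points along the strap to the handle end.
- strap_handle (a point): Grip point on the strap's handle, a round steel bar 14 mm in diameter, parallel to the hinge axis and 135 mm from it, standing out 50 mm from the strap's edge towards the neck end; the point is 32 mm from that edge (strap 24 mm wide, 8 mm thick). At angle a: cradle x = 18 mm, y = -58 + 135 cos a mm, z = 100 + 135 sin a mm. The bar can turn in a grip across it.
- pad: Black rubber clamp pad, 20 x 20 mm, under the strap, 58 mm from the hinge; origin at the middle of the face that presses on the bottle. It is sprung, 8 N per mm of squash, so 10 N on the bottle is little more than 1 mm (3 mm of handle travel) and adds about 4 N to the force felt at the handle.
- rest: Fixed wooden rest that the bottle lies in at the start, x along the bottle, origin on the bench. Two 22 mm V bars centred at x = -55 and +65 mm, tops 45 mm above the bench, leave 98 mm free between them; below is only a board 10 mm thick, 100 mm wide.
- tall_bottle: Full-size dark wine bottle standing on the bench, 74 mm in diameter, 300 mm tall; leave alone. Origin under its centre.
- jar: Amber jar with a steel cap, 84 mm in diameter, 100 mm tall; leave alone. Origin under its centre.
- collar: Steel pipe collar lying on the bench, 64 mm outside, 48 mm inside, 22 mm tall; leave alone. Origin under its centre.

How it is judged:
By the outcome, as a careful person would: the job done as asked, in the order asked, and still so for the second after the job is handed in, with the robot touching nothing.
It also fails if it takes over 72 s, if anything falls off the work surface, if the arm or the gripper's body presses on something with over 40 N, if the wrist force passes 120 N, or if a joint passes its speed limit or range.

ROBOT

A 6-joint arm with a two-finger parallel gripper is mounted at the origin on the work surface. World frame = base frame: x ahead of the robot, y to its left, z up, the work surface at z = 0. Lengths are in m, angles in degrees, forces in N, time in s.
With the tool pointing down it reaches from about 0.4 to 0.825 m from the base axis. Payload 7 kg.
Tool frame: the origin (TCP) lies between the finger pads; the fingertips stand 25 mm ahead of it and the grasp point (between the pads) lies 6 mm ahead of it; z points along the fingers, y is the line along which they close (so a half turn about z gives the same grasp; the last joint's range is limited). The gripper opens to 88 mm and grips with 3 to 60 N. Pads are 19 mm wide; open, the fingers measure 130 mm over their backs; the gripper's body (78 mm by 193 mm) begins 47 mm behind the grasp point.
Start: joints at [88.642, 20.546, 0.682, 0, -70.136, -16.507], TCP at [0.207, 0.642, 0.252] pointing down, gripper open.
Joint ranges: [-176.03, 176.03], [-82.01, 121.73], [-58.28, 71.71], [-173.87, 95.51], [-174.79, -0.11], [-173.66, 173.66]. Speed limits (degrees/s): [136.94, 136.94, 172.46, 180, 180, 180].

INTERFACE

Orientations are given as [roll, pitch, yaw] about the fixed x, y, z axes, in that order (R = Rz(yaw) Ry(pitch) Rx(roll)).
In Python, from plant import r gives the robot as it stands.
- The arm moves only by the shell command python3 -m crank 'ROWS' [FORCE]. ROWS is JSON, a list of rows, each a list of 3 entries, a list of its own where there are three numbers: the turn, a rotation vector about the tool's x, y, z in degrees, then the shift along the tool's x, y, z in cm, then the closure, from -1 (fully open) to 1 (shut). In form: [[[wx, wy, wz], [dx, dy, dz], fingers], ...]. A call has 1 to 8 rows; each row shifts and turns the commanded pose from where the row before left it, along the tool's axes as they then stand; what a row does not reach is not made up. A row lasts 1/10 s, in which the tool goes at most 50 mm and 8.59 degrees, less where a joint would pass 70% of its speed; a pose out of reach is approached as far as the arm can. A call with a gripper value outside its range is refused whole. The fingers move at their own pace and stop on an object; FORCE is the grip in N (left out, the last holds). Time passes only in rows, so rows that do not move let the fingers close. It gives the time, the measured TCP pose, the force, the opening and the grip force at its end, in the units of the state.
- r.get_state(): the state, without advancing time (a new reading comes with each control period).
- r.capture(name): name is "side" or "top" or "wrist"; returns a dict with "color" (480x640x3 uint8, red, green, blue), "range_z" (480x640 float32, m along the optical axis (not along the pixel's ray), 0 where there is no reading), "intrinsics" (3x3 intrinsics, pixels), "world_from_camera" (4x4, takes a point from camera to world coordinates); the wrist camera has in their place "hand_eye" (4x4, takes a point from camera to tool coordinates, whose origin is the TCP and whose axes are the flange's). Camera axes: x right, y down, z forward; pixel columns grow to the right and rows downward; lengths in m; the calibration is good to about 2 mm. A picture is of the moment at which its call begins: read the wrist's pose just before it.
- r.close_job(): hands the job in; it is judged then, once.
The state is a dict: "time_s": time; "joints": joint angles; "qd": joint speeds; "joint_torque": joint torques, N m; "tcp_pos": TCP position; "eef_rot": TCP orientation; "contact_force": force on the tool from outside, world axes, zero at the start; "moment": the same for the moment, N m; "gripper_width": finger opening in m; "gripper_force": force on a finger pad.
Only numpy, scipy, OpenCV 4.12 (cv2) and the standard library are available. Lean on these libraries where they do the work, as an engineer would, in place of code of your own. Each camera call takes 0.05 s, during which the arm holds its last target. There are 200 camera calls.

## Working session

There is one attempt and no reset: what is moved stays moved. The work goes in short steps, Python scripts to look and compute and a shell command to move; the robot and the scene stay as the last step left them, time stands still between calls to the robot, and variables do not carry over. Pictures are saved under pics/ and viewed, at most 10 in all, crops included, and the job is handed in when it is done.

```bash
ls; mkdir -p pics; python3 - <<'E'
from plant import r
import cv2,numpy as np
s=r.get_state();print(s)
for n in("top","side"):
    c=r.capture(n);np.savez(n+".npz",**c)
    cv2.imwrite(f"pics/{n}0.png",c["color"][:,:,::-1]);print(c["intrinsics"],c["world_from_camera"])
E
```

```text
pics
{'time_s': 0.0, 'joints': array([ 8.86410923e+01,  2.05939229e+01,  6.33109820e-01, -1.89309979e-02,
       -7.01329524e+01, -1.65064519e+01]), 'qd': array([-0.06517428, -0.08561557, -0.01208665, -0.00712276,  0.03177454,
       -0.00744165]), 'joint_torque': array([-3.94483031e-04, -5.82716274e+01,  2.93054366e+01,  6.99729323e+00,
        7.06183855e-03, -1.61405947e-04]), 'tcp_pos': array([0.20697438, 0.64203079, 0.25059324]), 'eef_rot': array([ 1.79905042e+02, -9.58080597e-03, -1.78717997e+01]), 'contact_force': array([-0.5356396 , -0.02319529,  0.25518569]), 'moment': array([-0.01521569,  0.02846099, -0.00204026]), 'gripper_force': 0.0, 'gripper_width': 0.08753446966500643}
[[573.58795508   0.         320.02877982]
 [  0.         573.58795508 239.45002291]
 [  0.           0.           1.        ]] [[-0.0275111  -0.99804273  0.0561591   0.51371621]
 [-0.9995488   0.02814321  0.01049595 -0.02872517]
 [-0.0120559  -0.055845   -0.99836666  1.5691599 ]
 [ 0.          0.          0.          1.        ]]
[[537.74646857   0.         315.77832964]
 [  0.         537.74646857 245.08336059]
 [  0.           0.           1.        ]] [[-9.99619929e-01 -1.93649827e-02  1.96213087e-02  5.46750115e-01]
 [-2.75479047e-02  6.74446144e-01 -7.37809943e-01  1.22119054e+00]
 [ 1.05416083e-03 -7.38070048e-01 -6.74723271e-01  1.20218906e+00]
 [ 0.00000000e+00  0.00000000e+00  0.00000000e+00  1.00000000e+00]]
```

View pics/top0.png

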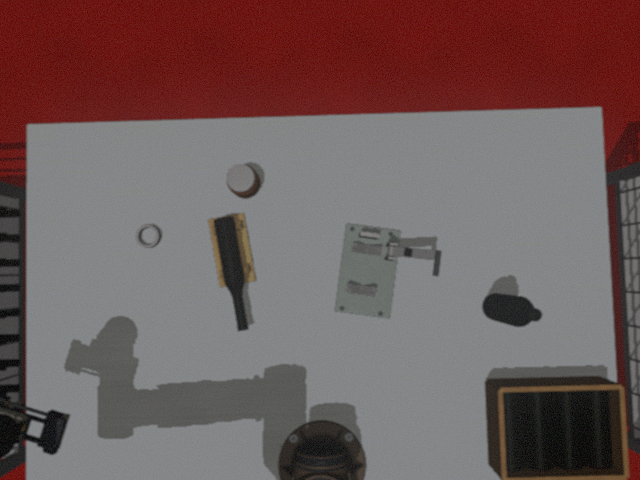

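View pics/side0.png

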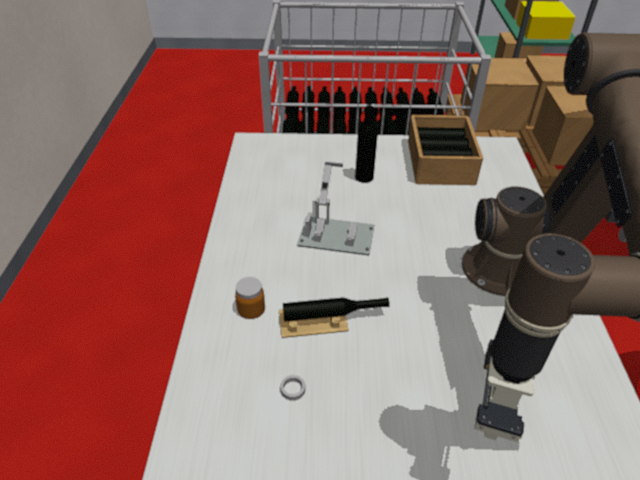

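The top view shows the bottle with its base at (225,215) and neck tip at (242,330). The cradle plate has corners near (346,223), (400,231), (389,318) and (335,311), with the stop at (369,231) and the strap thrown back to about (437,255). I'll enlarge to get better pixel positions.

```bash
python3 - <<'E'
import cv2,numpy as np
c=np.load("top.npz")["color"][:,:,::-1]
c=np.clip(c.astype(float)*1.6,0,255).astype(np.uint8)
a=cv2.resize(c[205:340,195:265],None,fx=4.4,fy=4.4,interpolation=cv2.INTER_CUBIC)
b=cv2.resize(c[205:340,330:445],None,fx=4.4,fy=4.4,interpolation=cv2.INTER_CUBIC)
im=np.hstack([a,b])
print(a.shape,im.shape)
cv2.imwrite("pics/crop.png",im)
E
```

```text
(594, 308, 3) (594, 814, 3)
```

View pics/crop.png

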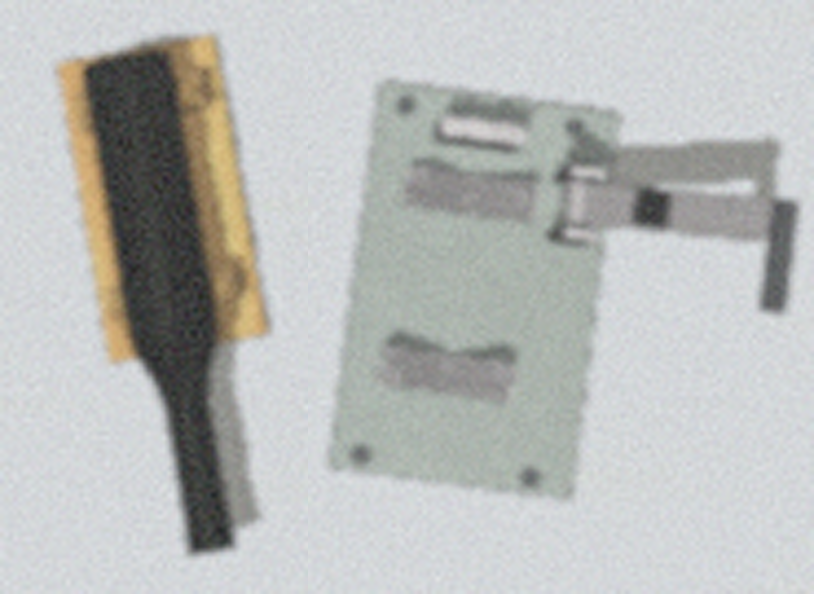

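The crop shows the bottle base centre at (127,60) and the neck tip at (212,548). The plate corners are TL (380,80), TR (622,117), BR (572,497) and BL (332,468), all in crop pixels.

```bash
cat >h.py <<'E'
import numpy as np,cv2
from scipy.spatial.transform import Rotation as R
def ray(uv,K,T,z):
    d=T[:3,:3]@np.linalg.solve(K,[uv[0],uv[1],1.]);o=T[:3,3];return o+d*(z-o[2])/d[2]
def fit2(local,world):   # rigid 2D: world=Rot@local+t
    l=np.array(local,float);w=np.array(world)[:,:2];lm=l.mean(0);wm=w.mean(0)
    a=l-lm;b=w-wm;th=np.arctan2((a[:,0]*b[:,1]-a[:,1]*b[:,0]).sum(),(a*b).sum())
    M=np.array([[np.cos(th),-np.sin(th)],[np.sin(th),np.cos(th)]]);t=wm-M@lm
    return M,t,np.degrees(th),np.linalg.norm((M@l.T).T+t-w,axis=1)
E
python3 - <<'E'
from h import *
d=np.load("top.npz");K,T=d["intrinsics"],d["world_from_camera"]
L=lambda x,y:(195+x/4.4-.4,205+y/4.4-.4)
Q=lambda x,y:(330+(x-308)/4.4-.4,205+y/4.4-.4)
b=ray(L(127,60),K,T,.052);n=ray(L(212,548),K,T,.052)
u=(b-n);print("len",np.linalg.norm(u),"yaw",np.degrees(np.arctan2(u[1],u[0])),b,n,"origin",b-u/np.linalg.norm(u)*.092)
w=[ray(Q(*p),K,T,.012) for p in[(380,80),(622,117),(572,497),(332,468)]]
M,t,th,e=fit2([(.125,.063),(.125,-.087),(-.115,-.087),(-.115,.063)],w);print(t,th,e)
# handle: bar ends centre pixel, height from angle
for a in(2.2,2.35,2.5):
    z=.1+.135*np.sin(a);p=ray(Q(779,262),K,T,z)[:2];print(a,M.T@(p-t),-.058+.135*np.cos(a))
E
```

```text
len 0.29776247569022823 yaw 8.810432501559868 [0.66280042 0.24247614 0.052     ] [0.36855139 0.19686913 0.052     ] origin [0.57188597 0.22838489 0.052     ]
[ 0.51060662 -0.12698505] -9.18909211201456 [0.00089167 0.00253521 0.0021797  0.00118431]
2.2 [ 0.03900306 -0.15714995] -0.1374476508294717
2.35 [ 0.03950025 -0.15960241] -0.1528662653644298
2.5 [ 0.04007932 -0.16245874] -0.16615438809883606
```

```bash
cat >>h.py <<'E'
def plan(s,p,yaw,n,rp=(180,0)):
    """print n rows (turn deg, shift cm) from state s to TCP p, tool down at yaw"""
    R0=R.from_euler('xyz',s["eef_rot"],degrees=True);p0=np.array(s["tcp_pos"])
    R1=R.from_euler('xyz',[*rp,yaw],degrees=True);w=(R0.inv()*R1).as_rotvec(degrees=True)
    C=R0
    for i in range(n):
        d=C.inv().apply((np.array(p)-p0)/n)*100
        print([[round(x,1) for x in w/n],[round(x,2) for x in d]]);C=C*R.from_rotvec(w/n,degrees=True)
E
python3 - <<'E'
from h import *
from plant import r
c=r.capture("wrist");print(c["hand_eye"].round(4),c["intrinsics"].round(1))
s=r.get_state()
u=np.array([np.cos(np.radians(8.8)),np.sin(np.radians(8.8))])
g=np.array([.5719,.2284])-.012*u;print(g)
# look pose over cradle midway to handle
plan(s,[.49,-.15,.34],-9.2,18)
E
```

```text
[[-9.000e-04 -9.688e-01 -2.477e-01  6.600e-02]
 [ 1.000e+00 -8.000e-04 -7.000e-04 -4.000e-04]
 [ 5.000e-04 -2.477e-01  9.688e-01 -1.330e-01]
 [ 0.000e+00  0.000e+00  0.000e+00  1.000e+00]] [[352.6   0.  322. ]
 [  0.  352.6 242.1]
 [  0.    0.    1. ]]
[0.56004126 0.22656417]
[[np.float64(0.0), np.float64(-0.0), np.float64(-0.5)], [np.float64(2.85), np.float64(3.71), np.float64(-0.49)]]
[[np.float64(0.0), np.float64(-0.0), np.float64(-0.5)], [np.float64(2.82), np.float64(3.73), np.float64(-0.49)]]
[[np.float64(0.0), np.float64(-0.0), np.float64(-0.5)], [np.float64(2.78), np.float64(3.75), np.float64(-0.49)]]
[[np.float64(0.0), np.float64(-0.0), np.float64(-0.5)], [np.float64(2.75), np.float64(3.78), np.float64(-0.49)]]
[[np.float64(0.0), np.float64(-0.0), np.float64(-0.5)], [np.float64(2.72), np.float64(3.8), np.float64(-0.49)]]
[[np.float64(0.0), np.float64(-0.0), np.float64(-0.5)], [np.float64(2.69), np.float64(3.82), np.float64(-0.49)]]
[[np.float64(0.0), np.float64(-0.0), np.float64(-0.5)], [np.float64(2.66), np.float64(3.85), np.float64(-0.49)]]
[[np.float64(0.0), np.float64(-0.
[... 508 characters left out ...]
5), np.float64(-0.49)]]
[[np.float64(0.0), np.float64(-0.0), np.float64(-0.5)], [np.float64(2.46), np.float64(3.97), np.float64(-0.49)]]
[[np.float64(0.0), np.float64(-0.0), np.float64(-0.5)], [np.float64(2.43), np.float64(3.99), np.float64(-0.49)]]
[[np.float64(0.0), np.float64(-0.0), np.float64(-0.5)], [np.float64(2.39), np.float64(4.01), np.float64(-0.49)]]
[[np.float64(0.0), np.float64(-0.0), np.float64(-0.5)], [np.float64(2.36), np.float64(4.03), np.float64(-0.49)]]
[[np.float64(0.0), np.float64(-0.0), np.float64(-0.5)], [np.float64(2.32), np.float64(4.05), np.float64(-0.49)]]
[[np.float64(0.0), np.float64(-0.0), np.float64(-0.5)], [np.float64(2.29), np.float64(4.07), np.float64(-0.5)]]
```

```bash
sed -i 's/round(x,1) for/round(float(x),1) for/;s/round(x,2) for/round(float(x),2) for/' h.py; python3 - <<'E'
from h import *
from plant import r
s=r.get_state();plan(s,[.53,.03,.35],0,16)
E
```

```text
[[0.0, 0.0, -1.1], [3.1, 3.02, -0.62]]
[[0.0, 0.0, -1.1], [3.04, 3.08, -0.62]]
[[0.0, 0.0, -1.1], [2.98, 3.14, -0.62]]
[[0.0, 0.0, -1.1], [2.91, 3.2, -0.62]]
[[0.0, 0.0, -1.1], [2.85, 3.25, -0.62]]
[[0.0, 0.0, -1.1], [2.79, 3.31, -0.62]]
[[0.0, 0.0, -1.1], [2.72, 3.36, -0.62]]
[[0.0, 0.0, -1.1], [2.66, 3.42, -0.62]]
[[0.0, 0.0, -1.1], [2.59, 3.47, -0.62]]
[[0.0, 0.0, -1.1], [2.52, 3.52, -0.62]]
[[0.0, 0.0, -1.1], [2.45, 3.56, -0.62]]
[[0.0, 0.0, -1.1], [2.38, 3.61, -0.62]]
[[0.0, 0.0, -1.1], [2.31, 3.66, -0.62]]
[[0.0, 0.0, -1.1], [2.24, 3.7, -0.62]]
[[0.0, 0.0, -1.1], [2.17, 3.74, -0.62]]
[[0.0, 0.0, -1.1], [2.09, 3.79, -0.62]]
```

```bash
python3 -m crank '[[[0,0,-1.1],[3.1,3.0,-0.6],-1],[[0,0,-1.1],[3.0,3.1,-0.6],-1],[[0,0,-1.1],[3.0,3.1,-0.6],-1],[[0,0,-1.1],[2.9,3.2,-0.6],-1],[[0,0,-1.1],[2.9,3.2,-0.6],-1],[[0,0,-1.1],[2.8,3.3,-0.6],-1],[[0,0,-1.1],[2.7,3.4,-0.6],-1],[[0,0,-1.1],[2.7,3.4,-0.6],-1]]' && python3 -m crank '[[[0,0,-1.1],[2.6,3.5,-0.6],-1],[[0,0,-1.1],[2.5,3.5,-0.6],-1],[[0,0,-1.1],[2.5,3.5,-0.6],-1],[[0,0,-1.1],[2.4,3.6,-0.6],-1],[[0,0,-1.1],[2.3,3.6,-0.6],-1],[[0,0,-1.1],[2.2,3.7,-0.6],-1],[[0,0,-1.1],[2.1,3.7,-0.6],-1],[[0,0,0],[0,0,0],-1]]'
python3 - <<'E'
from h import *
from plant import r
s=r.get_state();c=r.capture("wrist")
T=np.eye(4);T[:3,:3]=R.from_euler('xyz',s["eef_rot"],degrees=True).as_matrix();T[:3,3]=s["tcp_pos"]
np.savez("w1.npz",T=T@c["hand_eye"],**c);print(s["tcp_pos"],s["eef_rot"],np.abs(s["qd"]).max())
im=cv2.resize(c["color"][:,:,::-1],(800,600),interpolation=cv2.INTER_CUBIC)
cv2.imwrite("pics/w1.png",np.clip(im*1.3,0,255).astype(np.uint8))
E
```

```text
time_s: 0.95
tcp_pos: [0.3695, 0.3351, 0.2998]
eef_rot: [-180.0, 0.0, -9.0]
contact_force: [0.8, 0.7, -0.2]
gripper_width: 0.0878
gripper_force: 0.0
time_s: 1.75
tcp_pos: [0.5107, 0.0665, 0.3419]
eef_rot: [180.0, -0.0, -1.6]
contact_force: [-0.3, -0.2, -0.7]
gripper_width: 0.0875
gripper_force: 0.0
[0.51065006 0.06647844 0.34193685] [ 1.79956560e+02 -2.56046055e-02 -1.58550392e+00] 5.706834942439331
```

View pics/w1.png

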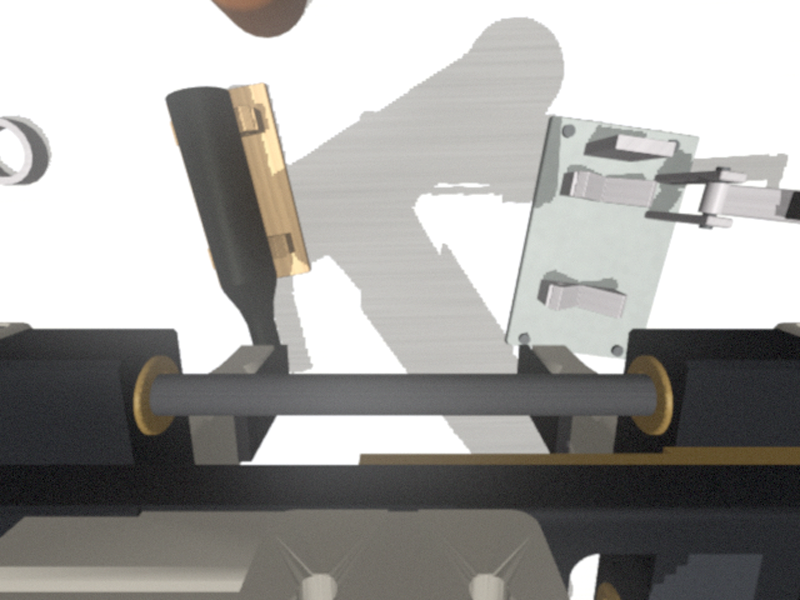

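The wrist view shows plate corners TL (552,116), TR (698,137), BR (636,358) and BL (508,343). The bottle base edge runs (168,98) to (228,88), and the body edges meet the shoulder at (222,285) and (275,270).

```bash
python3 - <<'E'
from h import *
d=np.load("w1.npz");K,T=d["intrinsics"],d["T"];f=.8
g=lambda p:(p[0]*f-.2,p[1]*f-.2)
w=[ray(g(p),K,T,.012) for p in[(552,116),(698,137),(636,358),(508,343)]]
M,t,th,e=fit2([(.125,.063),(.125,-.087),(-.115,-.087),(-.115,.063)],w);print(t,th,e)
# bottle axis from depth points
Z=d["range_z"];v,u=np.mgrid[:480,:640];z=Z
P=np.stack([(u-K[0,2])*z/K[0,0],(v-K[1,2])*z/K[1,1],z],-1).reshape(-1,3)@T[:3,:3].T+T[:3,3]
m=(z.ravel()>0)&(P[:,2]>.052)&(P[:,2]<.085)&(P[:,0]>.5)&(P[:,0]<.7)&(P[:,1]>.15)&(P[:,1]<.3)
Q=P[m];print(m.sum(),Q[:,2].max(),Q[:,0].min(),Q[:,0].max())
from scipy.optimize import least_squares
q=Q[(Q[:,0]>.53)&(Q[:,0]<.655)]
fun=lambda a:np.hypot((q[:,1]-a[0]-a[1]*(q[:,0]-.57))*np.cos(np.arctan(a[1])),q[:,2]-a[2])-.027
s=least_squares(fun,[.228,.15,.052],loss='soft_l1',f_scale=.002);print(s.x,np.degrees(np.arctan(s.x[1])),np.std(s.fun))
n=np.array([np.cos(np.arctan(s.x[1])),np.sin(np.arctan(s.x[1]))]);al=(Q[:,:2]-[.57,s.x[0]])@n;print("base end",np.percentile(al,[99,99.8]))
# cradle: stop face and block check by depth, cradle frame using this fit
L=(P[:,:2]-t)@M;k=(P[:,2]>.04)&(P[:,2]<.1)&(abs(L[:,0])<.12)&(abs(L[:,1])<.045)
for lo,hi in[(-.065,-.03),(.045,.08),(.085,.12)]:
    j=k&(L[:,0]>lo)&(L[:,0]<hi);print(j.sum(),L[j,0].min() if j.any() else 0,np.percentile(L[j],[2,50,98],0).round(4) if j.any() else 0,np.percentile(P[j,2],[50,98]))
E
```

```text
[ 0.5118697  -0.12460235] -8.947361499801813 [0.00224187 0.00272769 0.0033495  0.00280834]
7544 0.08144913568147405 0.5000877574623785 0.6672008435115981
[0.22892081 0.15766634 0.05174684] 8.959858086336812 0.0007241103978583407
base end [0.09291574 0.09433579]
664 -0.06067607155260778 [[-0.06   -0.0368]
 [-0.048  -0.0191]
 [-0.0368  0.0387]] [0.04723552 0.05293087]
772 0.04901039375248168 [[ 0.0496 -0.0372]
 [ 0.0612 -0.0201]
 [ 0.0726  0.038 ]] [0.04736169 0.05290813]
967 0.0908778263143632 [[ 0.091  -0.025 ]
 [ 0.0952  0.0041]
 [ 0.1027  0.0234]] [0.08101638 0.08326811]
```

```bash
python3 - <<'E'
from h import *
from plant import r
s=r.get_state();print(s["tcp_pos"]);plan(s,[.5596,.2273,.15],9.0,7)
E
```

```text
[0.50982414 0.06801818 0.34142593]
[[0.0, 0.0, -1.5], [0.65, -2.3, 2.73]]
[[0.0, 0.0, -1.5], [0.71, -2.28, 2.73]]
[[0.0, 0.0, -1.5], [0.77, -2.26, 2.73]]
[[0.0, 0.0, -1.5], [0.83, -2.24, 2.73]]
[[0.0, 0.0, -1.5], [0.89, -2.21, 2.73]]
[[0.0, 0.0, -1.5], [0.94, -2.19, 2.73]]
[[0.0, 0.0, -1.5], [1.0, -2.16, 2.73]]
```

```bash
python3 -m crank '[[[0,0,-1.5],[0.65,-2.3,2.73],-1],[[0,0,-1.5],[0.71,-2.28,2.73],-1],[[0,0,-1.5],[0.77,-2.26,2.73],-1],[[0,0,-1.5],[0.83,-2.24,2.73],-1],[[0,0,-1.5],[0.89,-2.21,2.73],-1],[[0,0,-1.5],[0.94,-2.19,2.73],-1],[[0,0,-1.5],[1.0,-2.16,2.73],-1],[[0,0,0],[0,0,0],-1]]' && python3 -m crank '[[[0,0,0],[0,0,0],-1]]'; python3 - <<'E'
from h import *
from plant import r
s=r.get_state();plan(s,[.5596,.2273,.060],9.0,5)
E
```

```text
time_s: 2.6
tcp_pos: [0.5565, 0.2316, 0.1457]
eef_rot: [179.8, 0.4, 9.3]
contact_force: [-1.4, -1.1, -0.3]
gripper_width: 0.0875
gripper_force: 0.0
time_s: 2.7
tcp_pos: [0.5576, 0.2305, 0.1495]
eef_rot: [179.9, 0.1, 9.2]
contact_force: [-1.0, -0.5, 0.9]
gripper_width: 0.0876
gripper_force: 0.0
[[0.0, 0.0, 0.0], [0.03, 0.07, 1.79]]
[[0.0, 0.0, 0.0], [0.03, 0.07, 1.79]]
[[0.0, 0.0, 0.0], [0.03, 0.07, 1.79]]
[[0.0, 0.0, 0.0], [0.03, 0.07, 1.79]]
[[0.0, 0.0, 0.0], [0.03, 0.07, 1.79]]
```

```bash
python3 -m crank '[[[0,0,0],[0.03,0.06,2.0],-1],[[0,0,0],[0.03,0.06,2.0],-1],[[0,0,0],[0.03,0.06,2.0],-1],[[0,0,0],[0.03,0.06,1.5],-1],[[0,0,0],[0.03,0.06,1.0],-1],[[0,0,0],[0,0,0.5],-1],[[0,0,0],[0,0,0],-1],[[0,0,0],[0,0,0],-1]]'; python3 - <<'E'
from h import *
from plant import r
s=r.get_state();plan(s,[.5596,.2273,.060],9.0,1)
E
```

```text
time_s: 3.5
tcp_pos: [0.5609, 0.2273, 0.0614]
eef_rot: [-180.0, -0.1, 9.1]
contact_force: [-0.1, -0.2, 0.1]
gripper_width: 0.0878
gripper_force: 0.0
[[-0.0, -0.1, 0.1], [-0.13, -0.02, 0.14]]
```

```bash
python3 -m crank '[[[0,0,0],[0,0,0.1],0],[[0,0,0],[0,0,0],0.2],[[0,0,0],[0,0,0],0.4],[[0,0,0],[0,0,0],1],[[0,0,0],[0,0,0],1],[[0,0,0],[0,0,0],1]]' 15; python3 -m crank '[[[0,0,0],[0,0,0],1],[[0,0,0],[0,0,0],1],[[0,0,0],[0,0,0],1]]' 30
```

```text
time_s: 4.1
tcp_pos: [0.5605, 0.2271, 0.0595]
eef_rot: [-180.0, -0.0, 9.1]
contact_force: [-0.6, 0.2, 0.5]
gripper_width: 0.0534
gripper_force: 15.0
time_s: 4.4
tcp_pos: [0.5605, 0.2271, 0.0595]
eef_rot: [-180.0, -0.0, 9.1]
contact_force: [-0.2, 0.5, 0.8]
gripper_width: 0.0536
gripper_force: 30.0
```

```bash
python3 -m crank '[[[0,0,0],[0,0,-0.5],1],[[0,0,0],[0,0,-1],1],[[0,0,0],[0,0,-2],1],[[0,0,0],[0,0,-3],1],[[0,0,0],[0,0,-3],1],[[0,0,0],[0,0,-2],1],[[0,0,0],[0,0,-1],1],[[0,0,0],[0,0,0],1]]'; python3 - <<'E'
from h import *
from plant import r
s=r.get_state();print(s["moment"]);plan(s,[.4911,-.1208,.16],-8.95,14)
E
```

```text
time_s: 5.2
tcp_pos: [0.5609, 0.2273, 0.186]
eef_rot: [-179.9, -0.1, 9.1]
contact_force: [0.1, 0.1, -3.4]
gripper_width: 0.0533
gripper_force: 30.0
[-0.06588058  0.00456572  0.01181982]
[[-0.0, -0.0, 1.3], [-0.89, 2.38, 0.18]]
[[-0.0, -0.0, 1.3], [-0.83, 2.4, 0.18]]
[[-0.0, -0.0, 1.3], [-0.78, 2.41, 0.18]]
[[-0.0, -0.0, 1.3], [-0.72, 2.43, 0.18]]
[[-0.0, -0.0, 1.3], [-0.67, 2.45, 0.18]]
[[-0.0, -0.0, 1.3], [-0.61, 2.46, 0.18]]
[[-0.0, -0.0, 1.3], [-0.56, 2.47, 0.18]]
[[-0.0, -0.0, 1.3], [-0.5, 2.49, 0.18]]
[[-0.0, -0.0, 1.3], [-0.45, 2.5, 0.18]]
[[-0.0, -0.0, 1.3], [-0.39, 2.51, 0.18]]
[[-0.0, -0.0, 1.3], [-0.33, 2.51, 0.18]]
[[-0.0, -0.0, 1.3], [-0.28, 2.52, 0.18]]
[[-0.0, -0.0, 1.3], [-0.22, 2.53, 0.19]]
[[-0.0, -0.0, 1.3], [-0.16, 2.53, 0.19]]
```

```bash
python3 -m crank '[[[0,0,1.3],[-0.89,2.38,0.18],1],[[0,0,1.3],[-0.83,2.4,0.18],1],[[0,0,1.3],[-0.78,2.41,0.18],1],[[0,0,1.3],[-0.72,2.43,0.18],1],[[0,0,1.3],[-0.67,2.45,0.18],1],[[0,0,1.3],[-0.61,2.46,0.18],1],[[0,0,1.3],[-0.56,2.47,0.18],1],[[0,0,1.3],[-0.5,2.49,0.18],1]]' && python3 -m crank '[[[0,0,1.3],[-0.45,2.5,0.18],1],[[0,0,1.3],[-0.39,2.51,0.18],1],[[0,0,1.3],[-0.33,2.51,0.18],1],[[0,0,1.3],[-0.28,2.52,0.18],1],[[0,0,1.2],[-0.22,2.53,0.19],1],[[0,0,1.2],[-0.1,1.5,0.19],1],[[0,0,0],[-0.06,1.0,0],1],[[0,0,0],[0,0,0],1]]' && python3 -m crank '[[[0,0,0],[0,0,0],1],[[0,0,0],[0,0,0],1]]'; python3 - <<'E'
from h import *
from plant import r
s=r.get_state();plan(s,[.4911,-.1208,.078],-8.95,1)
E
```

```text
time_s: 6.0
tcp_pos: [0.5193, 0.0268, 0.1685]
eef_rot: [180.0, 0.1, -1.3]
contact_force: [0.2, -0.5, -3.2]
gripper_width: 0.0533
gripper_force: 30.0
time_s: 6.8
tcp_pos: [0.4897, -0.1216, 0.1584]
eef_rot: [180.0, 0.1, -8.9]
contact_force: [-0.1, 0.7, -3.7]
gripper_width: 0.0534
gripper_force: 30.0
time_s: 7.0
tcp_pos: [0.4906, -0.1203, 0.1591]
eef_rot: [-180.0, -0.0, -8.8]
contact_force: [0.5, 0.4, -2.3]
gripper_width: 0.0534
gripper_force: 30.0
[[-0.0, -0.0, 0.1], [0.06, 0.05, 8.11]]
```

```bash
cat >>h.py <<'E'
def cloud(r,n="wrist"):
    s=r.get_state();c=r.capture(n);K=c["intrinsics"]
    if n=="wrist":
        T=np.eye(4);T[:3,:3]=R.from_euler('xyz',s["eef_rot"],degrees=True).as_matrix();T[:3,3]=s["tcp_pos"];T=T@c["hand_eye"]
    else:T=c["world_from_camera"]
    z=c["range_z"];v,u=np.mgrid[:480,:640]
    P=np.stack([(u-K[0,2])*z/K[0,0],(v-K[1,2])*z/K[1,1],z],-1).reshape(-1,3)@T[:3,:3].T+T[:3,3]
    P[z.ravel()==0]=np.nan
    return P,c,s
th=np.radians(-8.95);CM=np.array([[np.cos(th),-np.sin(th)],[np.sin(th),np.cos(th)]]);CT=np.array([.5120,-.1241])
def cr(P):return np.c_[(P[:,:2]-CT)@CM,P[:,2]]
E
python3 - <<'E'
from h import *
from plant import r
P,c,s=cloud(r);L=cr(P);np.save("L.npy",L)
cv2.imwrite("pics/w2.png",np.clip(c["color"][:,:,::-1]*1.3,0,255).astype(np.uint8))
print("tcp cradle",cr(s["tcp_pos"][None]))
for lo,hi in[(-.065,-.03),(.045,.08),(.085,.12)]:
    j=(L[:,2]>.04)&(L[:,2]<.09)&(L[:,0]>lo)&(L[:,0]<hi)&(abs(L[:,1])<.045)
    print(j.sum(),np.percentile(L[j],[2,50,98],0).round(4) if j.any() else 0)
j=(L[:,2]>.145)&(L[:,2]<.2)&(L[:,0]>.0)&(L[:,0]<.085)&(abs(L[:,1])<.03)
q=L[j];print(len(q))
from scipy.optimize import least_squares
f=lambda a:np.hypot(q[:,1]-a[0]-a[1]*(q[:,0]),q[:,2]-a[2]-a[3]*q[:,0])-.027
o=least_squares(f,[0,0,.152,0],loss='soft_l1',f_scale=.002);print(o.x.round(4),np.std(o.fun),np.percentile(q[:,0],[99,99.8]))
E
```

```text
tcp cradle [[-0.02175691  0.00046968  0.15905619]]
0 0
0 0
0 0
36680
[ 0.0009 -0.0002  0.151  -0.004 ] 0.0005430996706407008 [0.08165207 0.08231462]
```

View pics/w2.png

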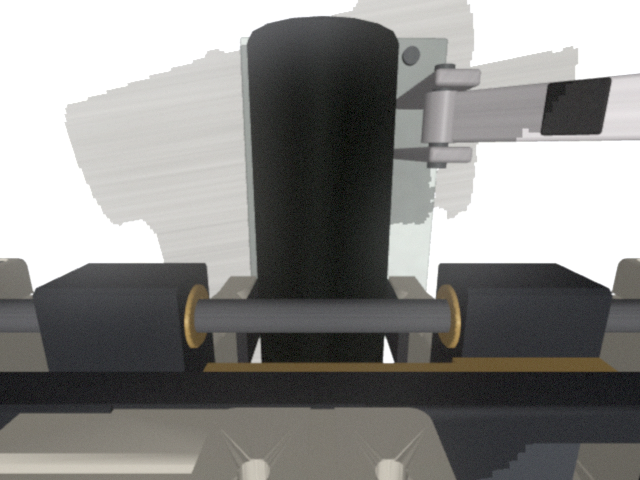

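The bottle hangs straight over the plate, with its base edge at about row 25 and the ears at (440,75) and (440,155). Depth puts its origin at cradle x = -10 mm, y ≈ +1 mm, and it is level. I'll lower it now.

```bash
python3 -m crank '[[[0,0,0],[0,0.02,1],1],[[0,0,0],[0,0.02,2],1],[[0,0,0],[0,0.02,2],1],[[0,0,0],[0,0,1.5],1],[[0,0,0],[0,0,1.0],1],[[0,0,0],[0,0,0.6],1],[[0,0,0],[0,0,0.2],1],[[0,0,0],[0,0,0],1]]' && python3 -m crank '[[[0,0,0],[0,0,0.1],1],[[0,0,0],[0,0,0.1],1],[[0,0,0],[0,0,0],1],[[0,0,0],[0,0,0],1]]'
```

```text
time_s: 7.85
tcp_pos: [0.4904, -0.1214, 0.0762]
eef_rot: [180.0, -0.0, -8.9]
contact_force: [-0.8, -1.3, -3.3]
gripper_width: 0.0537
gripper_force: 30.0
time_s: 8.25
tcp_pos: [0.4903, -0.1214, 0.0743]
eef_rot: [-180.0, -0.0, -8.9]
contact_force: [-0.6, -0.4, -3.5]
gripper_width: 0.0534
gripper_force: 30.0
```

```bash
python3 -m crank '[[[0,0,0],[0,0,0.1],1],[[0,0,0],[0,0,0.1],1],[[0,0,0],[0,0,0.1],1],[[0,0,0],[0,0,0.1],1],[[0,0,0],[0,0,0],1]]' && python3 -m crank '[[[0,0,0],[0,0,0.1],1],[[0,0,0],[0,0,0],1]]' &&  python3 -m crank '[[[0,0,0],[0,0,0.1],1],[[0,0,0],[0,0,0],1]]'
```

```text
time_s: 8.75
tcp_pos: [0.4901, -0.1214, 0.0699]
eef_rot: [180.0, 0.0, -8.9]
contact_force: [-0.5, -0.2, -3.5]
gripper_width: 0.0532
gripper_force: 30.0
time_s: 8.95
tcp_pos: [0.4903, -0.1215, 0.069]
eef_rot: [180.0, -0.0, -8.9]
contact_force: [0.4, -0.4, -3.6]
gripper_width: 0.0531
gripper_force: 30.0
time_s: 9.15
tcp_pos: [0.4904, -0.1217, 0.0684]
eef_rot: [180.0, -0.0, -8.8]
contact_force: [-0.7, -2.7, 1.0]
gripper_width: 0.0531
gripper_force: 30.0
```

```bash
python3 -m crank '[[[0,0,0],[0,0.06,0],1],[[0,0,0],[0,0,0],1],[[0,0,0],[0,0,0],1]]' && python3 -m crank '[[[0,0,0],[0,0.03,0.05],1],[[0,0,0],[0,0,0],1],[[0,0,0],[0,0,0],1]]'
```

```text
time_s: 9.45
tcp_pos: [0.4903, -0.122, 0.0682]
eef_rot: [-180.0, -0.0, -8.9]
contact_force: [-0.2, -1.7, -0.5]
gripper_width: 0.0534
gripper_force: 30.0
time_s: 9.75
tcp_pos: [0.4903, -0.1224, 0.0678]
eef_rot: [180.0, -0.0, -8.9]
contact_force: [-0.9, -1.8, 2.1]
gripper_width: 0.053
gripper_force: 30.0
```

```bash
python3 -m crank '[[[0,0,0],[0,0.05,0],1],[[0,0,0],[0,0,0],1],[[0,0,0],[0,0,0],1]]' && python3 -m crank '[[[0,0,0],[0,0,0.03],1],[[0,0,0],[0,0,0],1],[[0,0,0],[0,0,0],1]]'; python3 -c "
from plant import r;print(r.get_state()['moment'])"
```

```text
time_s: 10.05
tcp_pos: [0.4903, -0.1226, 0.0676]
eef_rot: [-180.0, -0.0, -8.9]
contact_force: [0.9, 0.2, -0.7]
gripper_width: 0.0534
gripper_force: 30.0
time_s: 10.35
tcp_pos: [0.4903, -0.1227, 0.0675]
eef_rot: [-180.0, -0.0, -8.9]
contact_force: [0.4, 2.5, 5.3]
gripper_width: 0.0534
gripper_force: 30.0
[ 0.74586571  0.13640611 -0.12781781]
```

```bash
python3 -m crank '[[[0,0,0],[0,-0.02,-0.03],1],[[0,0,0],[0.1,0,0],1],[[0,0,0],[0.1,0,0],1],[[0,0,0],[0.1,0,0],1],[[0,0,0],[0,0,0],1],[[0,0,0],[0,0,0],1]]' && python3 -m crank '[[[0,0,0],[0.1,0,0],1],[[0,0,0],[0.1,0,0],1],[[0,0,0],[0.1,0,0],1],[[0,0,0],[0,0,0],1],[[0,0,0],[0,0,0],1]]'
```

```text
time_s: 10.95
tcp_pos: [0.4905, -0.1228, 0.0674]
eef_rot: [180.0, 0.2, -8.9]
contact_force: [-8.0, 6.7, 12.5]
gripper_width: 0.0532
gripper_force: 30.0
time_s: 11.45
tcp_pos: [0.4907, -0.1229, 0.0673]
eef_rot: [180.0, 0.5, -8.9]
contact_force: [-19.3, 12.9, 24.5]
gripper_width: 0.0535
gripper_force: 30.0
```

```bash
python3 -m crank '[[[0,0,0],[-0.3,0,0],1],[[0,0,0],[-0.3,0,0],1],[[0,0,0],[0,0,0],1],[[0,0,0],[0,0,0],1]]' ; python3 - <<'E'
from h import *
from plant import r
P,c,s=cloud(r);L=cr(P);print(s["moment"],s["tcp_pos"])
cv2.imwrite("pics/w3.png",np.clip(c["color"][:,:,::-1]*1.3,0,255).astype(np.uint8))
print("tcp cradle",cr(s["tcp_pos"][None]))
j=(L[:,2]>.07)&(L[:,2]<.12)&(L[:,0]>.0)&(L[:,0]<.12)&(abs(L[:,1])<.03)
q=L[j]
for a in np.arange(.07,.112,.002):
    k=q[(q[:,0]>=a)&(q[:,0]<a+.002)];print(round(a,3),len(k),k[:,2].max().round(4) if len(k) else '')
E
```

```text
time_s: 11.85
tcp_pos: [0.4897, -0.1226, 0.0675]
eef_rot: [180.0, 0.0, -8.9]
contact_force: [-1.4, 2.6, 3.3]
gripper_width: 0.0535
gripper_force: 30.0
[ 0.78169155  0.77500084 -0.18204169] [ 0.48970956 -0.12260579  0.06745852]
tcp cradle [[-0.02225149 -0.00199177  0.06745852]]
0.07 1059 0.0888
0.072 1073 0.0882
0.074 1094 0.0892
0.076 1095 0.0889
0.078 1105 0.0886
0.08 838 0.088
0.082 19 0.0853
0.084 0 
0.086 0 
0.088 0 
0.09 169 0.0722
0.092 0 
0.094 0 
0.096 0 
0.098 0 
0.1 0 
0.102 0 
0.104 0 
0.106 0 
0.108 0 
0.11 0
```

View pics/w3.png

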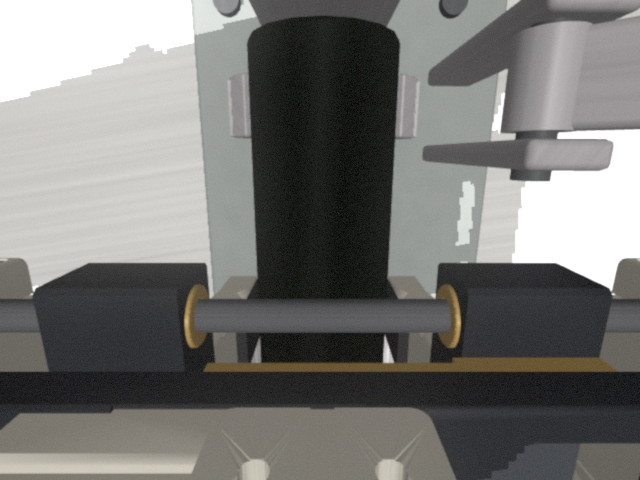

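The blocks sit symmetrically either side of the bottle at columns 238 and 407, so it is seated. There is still a 9 mm gap to the stop, so it stuck because I was pressing down. I'll unload it and try sliding again.

```bash
python3 -m crank '[[[0,0,0],[0,-0.03,-0.05],1],[[0,0,0],[0,0,0],1],[[0,0,0],[0,0,0],1]]' && python3 -m crank '[[[0,0,0],[0.05,0,-0.02],1],[[0,0,0],[0.05,0,-0.01],1],[[0,0,0],[0.05,0,-0.01],1],[[0,0,0],[0.05,0,0],1],[[0,0,0],[0,0,0],1]]'
```

```text
time_s: 12.2
tcp_pos: [0.4897, -0.1225, 0.0676]
eef_rot: [180.0, 0.1, -8.9]
contact_force: [0.1, -0.8, -3.7]
gripper_width: 0.0535
gripper_force: 30.0
time_s: 12.7
tcp_pos: [0.4922, -0.1226, 0.0685]
eef_rot: [-180.0, -0.0, -8.9]
contact_force: [0.3, -0.1, -4.4]
gripper_width: 0.0537
gripper_force: 30.0
```

```bash
python3 -m crank '[[[0,0,0],[0.1,0,0.02],1],[[0,0,0],[0.1,0,0.02],1],[[0,0,0],[0.1,0,0],1],[[0,0,0],[0.1,0,0],1],[[0,0,0],[0,0,0],1],[[0,0,0],[0,0,0],1]]' && python3 -m crank '[[[0,0,0],[0.05,0,0],1],[[0,0,0],[0.05,0,0],1],[[0,0,0],[0,0,0],1]]'
```

```text
time_s: 13.3
tcp_pos: [0.4962, -0.1233, 0.0681]
eef_rot: [-180.0, -0.0, -8.9]
contact_force: [-0.3, -0.8, -4.1]
gripper_width: 0.0536
gripper_force: 30.0
time_s: 13.6
tcp_pos: [0.497, -0.1234, 0.0681]
eef_rot: [180.0, 0.0, -8.9]
contact_force: [0.4, -1.1, -2.5]
gripper_width: 0.0533
gripper_force: 30.0
```

```bash
for i in 1 2; do python3 -m crank '[[[0,0,0],[0.04,0,0],1],[[0,0,0],[0,0,0],1],[[0,0,0],[0,0,0],1]]' | sed -n 2,4p; done
```

```text
tcp_pos: [0.4974, -0.1235, 0.0681]
eef_rot: [180.0, -0.0, -8.9]
contact_force: [-0.1, -0.0, -3.7]
tcp_pos: [0.4978, -0.1235, 0.0681]
eef_rot: [180.0, -0.0, -8.9]
contact_force: [0.4, -0.7, -3.2]
```

```bash
python3 -m crank '[[[0,0,0],[0.04,0,0],1],[[0,0,0],[0,0,0],1],[[0,0,0],[0,0,0],1]]' | sed -n 2,4p
```

```text
tcp_pos: [0.4982, -0.1236, 0.0681]
eef_rot: [180.0, -0.0, -8.9]
contact_force: [-0.1, -0.1, -2.6]
```

```bash
python3 -m crank '[[[0,0,0],[0.04,0,0.03],1],[[0,0,0],[0,0,0],1],[[0,0,0],[0,0,0],1]]' | sed -n 2,4p
```

```text
tcp_pos: [0.4985, -0.1237, 0.0678]
eef_rot: [180.0, 0.0, -8.9]
contact_force: [-2.2, -1.6, -2.0]
```

```bash
python3 -m crank '[[[0,0,0],[0.04,0,0],1],[[0,0,0],[0,0,0],1],[[0,0,0],[0,0,0],1]]' | sed -n 2,4p
```

```text
tcp_pos: [0.4987, -0.1238, 0.0677]
eef_rot: [180.0, 0.0, -8.9]
contact_force: [-1.7, -2.1, -1.6]
```

```bash
python3 -m crank '[[[0,0,0],[0.04,0,0],1],[[0,0,0],[0,0,0],1],[[0,0,0],[0,0,0],1]]' | sed -n 2,4p
```

```text
tcp_pos: [0.4988, -0.1238, 0.0677]
eef_rot: [180.0, 0.1, -8.9]
contact_force: [-4.5, -0.9, 1.7]
```

```bash
python3 -m crank '[[[0,0,0],[0,0,-0.04],1],[[0,0,0],[0,0,0],1],[[0,0,0],[0,0,0],1]]' | sed -n 2,4p
```

```text
tcp_pos: [0.4989, -0.1237, 0.0679]
eef_rot: [180.0, 0.1, -8.9]
contact_force: [-4.2, -1.0, -3.0]
```

```bash
python3 -m crank '[[[0,0,0],[0.04,0,-0.02],1],[[0,0,0],[0,0,0],1],[[0,0,0],[0,0,0],1]]' | sed -n 2,4p
```

```text
tcp_pos: [0.4989, -0.1237, 0.0679]
eef_rot: [180.0, 0.1, -8.9]
contact_force: [-5.7, 0.6, -1.9]
```

```bash
python3 -m crank '[[[0,0,0],[0.06,0,-0.01],1],[[0,0,0],[0,0,0],1],[[0,0,0],[0,0,0],1]]' | sed -n 2,4p
```

```text
tcp_pos: [0.4989, -0.1238, 0.0679]
eef_rot: [180.0, 0.2, -8.9]
contact_force: [-5.7, 0.8, -2.2]
```

```bash
python3 -m crank '[[[0,0,0],[0.03,0,0],1],[[0,0,0],[0,0,0],1],[[0,0,0],[0,0,0],1],[[0,0,0],[0,0,0],1]]' | sed -n 2,4p; python3 - <<'E'
from h import *
from plant import r
P,c,s=cloud(r);L=cr(P);print(s["contact_force"])
q=L[(L[:,2]>.06)&(L[:,2]<.12)&(L[:,0]>.07)&(L[:,0]<.12)&(abs(L[:,1])<.03)]
print([(round(a*1000),int(((q[:,0]>=a)&(q[:,0]<a+.001)).sum())) for a in np.arange(.084,.106,.001)])
E
```

```text
tcp_pos: [0.4989, -0.1238, 0.0678]
eef_rot: [180.0, 0.2, -8.9]
contact_force: [-7.8, 2.0, -1.7]
[-7.80494582  2.0273988  -1.69268723]
[(84, 563), (85, 573), (86, 566), (87, 574), (88, 576), (89, 526), (90, 437), (91, 655), (92, 564), (93, 631), (94, 629), (95, 652), (96, 479), (97, 14), (98, 0), (99, 0), (100, 0), (101, 0), (102, 0), (103, 0), (104, 0), (105, 0)]
```

```bash
python3 -m crank '[[[0,0,0],[0,0,0.04],1],[[0,0,0],[0,0,0],1],[[0,0,0],[0,0,0],1]]' | sed -n 2,4p;  python3 -m crank '[[[0,0,0],[0,0,0],0.1],[[0,0,0],[0,0,0],0],[[0,0,0],[0,0,0],-0.4],[[0,0,0],[0,0,0],-1],[[0,0,0],[0,0,0],-1],[[0,0,0],[0,0,0],-1]]'
```

```text
tcp_pos: [0.4989, -0.1239, 0.0677]
eef_rot: [180.0, 0.2, -8.9]
contact_force: [-8.6, 1.6, 2.0]
time_s: 17.65
tcp_pos: [0.5016, -0.1239, 0.0685]
eef_rot: [-180.0, -0.1, -8.8]
contact_force: [-0.0, 0.4, 0.1]
gripper_width: 0.0799
gripper_force: 0.0
```

```bash
python3 -m crank '[[[0,0,0],[0,0,-0.5],-1],[[0,0,0],[0,0,-1.5],-1],[[0,0,0],[0,0,-4],-1],[[0,0,0],[0,0,-5],-1],[[0,0,0],[0,0,-5],-1],[[0,0,0],[0,0,-5],-1],[[0,0,0],[0,0,-4],-1],[[0,0,0],[0,0,-1.5],-1]]' && python3 -m crank '[[[0,0,0],[0,0,0],-1],[[0,0,0],[0,0,0],-1]]'; python3 - <<'E'
from h import *
from plant import r
P,c,s=cloud(r);L=cr(P);np.save("L.npy",L)
cv2.imwrite("pics/w4.png",np.clip(c["color"][:,:,::-1]*1.3,0,255).astype(np.uint8))
q=L[(L[:,2]>.165)&(L[:,2]<.21)&(L[:,0]>-.01)&(L[:,0]<.09)&(L[:,1]<-.12)&(L[:,1]>-.2)]
for a in np.arange(-.005,.085,.01):
    k=q[(q[:,0]>=a)&(q[:,0]<a+.01)]
    if len(k):print(round(a,3),len(k),np.percentile(k[:,1:],[1,50,99],0).round(4).tolist())
print(cr(s["tcp_pos"][None]))
for lo,hi in[(-.065,-.03),(.045,.08)]:
    j=(L[:,2]>.047)&(L[:,2]<.056)&(L[:,0]>lo)&(L[:,0]<hi)&(abs(L[:,1])<.045)
    if j.any():print(j.sum(),np.percentile(L[j],[2,98],0).round(4).tolist())
E
```

```text
time_s: 18.45
tcp_pos: [0.5019, -0.1243, 0.3387]
eef_rot: [-179.9, -0.5, -8.8]
contact_force: [0.0, -0.7, -0.5]
gripper_width: 0.0873
gripper_force: 0.0
time_s: 18.65
tcp_pos: [0.5004, -0.1239, 0.3331]
eef_rot: [-180.0, -0.0, -8.9]
contact_force: [-0.2, 0.4, -0.6]
gripper_width: 0.0877
gripper_force: 0.0
0.005 98 [[-0.1693, 0.1846], [-0.1607, 0.1916], [-0.1566, 0.1936]]
0.015 259 [[-0.1691, 0.1837], [-0.1605, 0.1915], [-0.1566, 0.1944]]
0.025 261 [[-0.169, 0.1845], [-0.1605, 0.1915], [-0.1564, 0.1941]]
0.035 265 [[-0.1693, 0.1841], [-0.1604, 0.1917], [-0.1565, 0.194]]
0.045 634 [[-0.1683, 0.1657], [-0.1548, 0.1835], [-0.1326, 0.1938]]
0.055 840 [[-0.1682, 0.1654], [-0.1511, 0.1807], [-0.1325, 0.1937]]
0.065 637 [[-0.1685, 0.1653], [-0.1512, 0.1805], [-0.1323, 0.1936]]
[[-0.01150078 -0.00158191  0.33309742]]
302 [[-0.0599, -0.0384, 0.0471], [-0.0367, 0.0349, 0.0531]]
343 [[0.0503, -0.0384, 0.0472], [0.0723, 0.0346, 0.0533]]
```

View pics/w4.png

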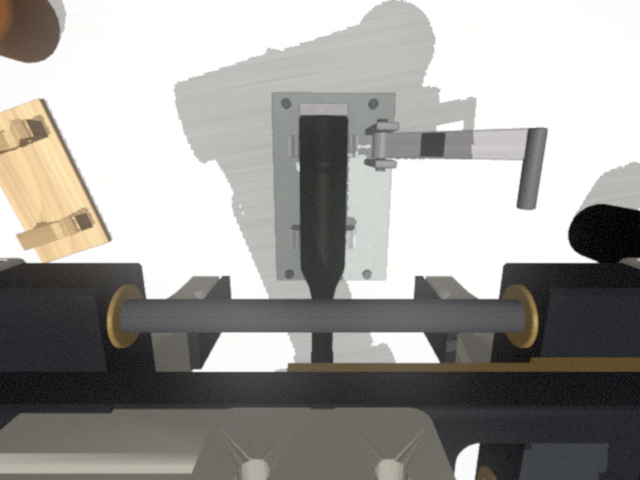

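The picture shows the bottle home in the cradle with its base at the stop (323,113). The handle bar runs (537,130) to (527,208). In the cradle frame its axis is y = -163, z = 187 mm, which gives a ≈ 2.44.

```bash
cat >>h.py <<'E'
def cw(x,y,z):return np.r_[CT+CM@[x,y],z]
E
python3 - <<'E'
from h import *
from plant import r
s=r.get_state();plan(s,cw(.026,-.163,.25),-8.95,6)
E
```

```text
[[-0.0, 0.0, 0.0], [0.63, 2.69, 1.37]]
[[-0.0, 0.0, 0.0], [0.63, 2.69, 1.37]]
[[-0.0, 0.0, 0.0], [0.63, 2.69, 1.37]]
[[-0.0, 0.0, 0.0], [0.63, 2.69, 1.37]]
[[-0.0, 0.0, 0.0], [0.63, 2.69, 1.37]]
[[-0.0, 0.0, 0.0], [0.63, 2.69, 1.37]]
```

```bash
python3 -m crank '[[[0,0,0],[0.6,2.7,1],-1],[[0,0,0],[0.6,2.7,1.5],-1],[[0,0,0],[0.6,2.7,1.5],-1],[[0,0,0],[0.6,2.7,1.5],-1],[[0,0,0],[0.6,2.7,1.4],-1],[[0,0,0],[0.6,1.7,0.8],-1],[[0,0,0],[0.2,1,0.5],-1],[[0,0,0],[0,0,0],-1]]' && python3 -m crank '[[[0,0,0],[0,0,0],-1],[[0,0,0],[0,0,0],-1]]'; python3 - <<'E'
from h import *
from plant import r
s=r.get_state();print(cr(s["tcp_pos"][None]));plan(s,cw(.026,-.163,.193),-8.95,1)
E
```

```text
time_s: 19.5
tcp_pos: [0.5123, -0.2906, 0.249]
eef_rot: [-180.0, 0.2, -9.0]
contact_force: [0.2, 0.1, 0.8]
gripper_width: 0.0873
gripper_force: 0.0
time_s: 19.7
tcp_pos: [0.5134, -0.2893, 0.2515]
eef_rot: [180.0, -0.0, -8.8]
contact_force: [0.8, 0.1, 0.6]
gripper_width: 0.0878
gripper_force: 0.0
[[ 0.02704695 -0.16294459  0.25148855]]
[[0.0, -0.0, 0.1], [-0.11, 0.01, 5.85]]
```

```bash
python3 -m crank '[[[0,0,0],[0,0,1],-1],[[0,0,0],[0,0,1.6],-0.6],[[0,0,0],[0,0,1.6],-0.2],[[0,0,0],[0,0,1.0],0],[[0,0,0],[0,0,0.6],0],[[0,0,0],[0,0,0],0.2],[[0,0,0],[0,0,0],0.4],[[0,0,0],[0,0,0],0.5]]' 12 && python3 -m crank '[[[0,0,0],[0,0,0],0.6],[[0,0,0],[0,0,0],0.7],[[0,0,0],[0,0,0],1],[[0,0,0],[0,0,0],1],[[0,0,0],[0,0,0],1]]' 12
```

```text
time_s: 20.5
tcp_pos: [0.5136, -0.29, 0.1938]
eef_rot: [180.0, -0.1, -8.9]
contact_force: [0.5, 0.3, 0.3]
gripper_width: 0.0374
gripper_force: 0.0
time_s: 21.0
tcp_pos: [0.5132, -0.2903, 0.1934]
eef_rot: [180.0, -0.0, -8.9]
contact_force: [-1.0, -2.6, 1.3]
gripper_width: 0.0134
gripper_force: 12.0
```

```bash
python3 - <<'E'
from h import *
from plant import r
s=r.get_state();print(cr(s["tcp_pos"][None]))
a=np.radians(np.r_[140,138,np.linspace(134,10,25)])
d=np.c_[-13.5*np.diff(np.cos(a)),-13.5*np.diff(np.sin(a))].round(2)
for i,x in enumerate(d):print(i,round(np.degrees(a[i+1])),x.tolist())
E
```

```text
[[ 0.02707174 -0.16394809  0.19336181]]
0 138 [-0.31, -0.36]
1 134 [-0.65, -0.68]
2 129 [-0.91, -0.81]
3 124 [-0.98, -0.72]
4 119 [-1.04, -0.63]
5 113 [-1.09, -0.53]
6 108 [-1.14, -0.43]
7 103 [-1.17, -0.33]
8 98 [-1.2, -0.22]
9 93 [-1.21, -0.11]
10 88 [-1.22, -0.0]
11 82 [-1.21, 0.11]
12 77 [-1.2, 0.22]
13 72 [-1.17, 0.32]
14 67 [-1.14, 0.43]
15 62 [-1.1, 0.53]
16 56 [-1.04, 0.63]
17 51 [-0.98, 0.72]
18 46 [-0.91, 0.8]
19 41 [-0.84, 0.88]
20 36 [-0.76, 0.95]
21 31 [-0.67, 1.02]
22 26 [-0.57, 1.07]
23 20 [-0.47, 1.12]
24 15 [-0.37, 1.16]
25 10 [-0.27, 1.19]
```

```bash
python3 -m crank '[[[0,0,0],[0,-0.31,-0.36],1],[[0,0,0],[0,-0.65,-0.68],1],[[0,0,0],[0,-0.91,-0.81],1],[[0,0,0],[0,-0.98,-0.72],1],[[0,0,0],[0,-1.04,-0.63],1],[[0,0,0],[0,-1.09,-0.53],1]]' 25; python3 - <<'E'
from h import *
from plant import r
s=r.get_state();p=cr(s["tcp_pos"][None])[0];print(p,np.hypot(p[1]+.06,p[2]-.106),np.degrees(np.arctan2(p[2]-.106,p[1]+.06)))
E
```

```text
time_s: 21.6
tcp_pos: [0.521, -0.243, 0.2325]
eef_rot: [179.7, -0.1, -8.9]
contact_force: [-2.7, -12.5, 8.0]
gripper_width: 0.0131
gripper_force: 25.0
[ 0.02734618 -0.11610701  0.23253259] 0.13841420255736397 113.91342907038616
```

```bash
python3 -m crank '[[[0,0,0],[0,-1.14,-0.5],1],[[0,0,0],[0,-1.17,-0.4],1],[[0,0,0],[0,-1.2,-0.25],1],[[0,0,0],[0,-1.21,-0.11],1],[[0,0,0],[0,-1.22,0],1],[[0,0,0],[0,-1.21,0.11],1],[[0,0,0],[0,-1.2,0.22],1]]' 25; python3 - <<'E'
from h import *
from plant import r
s=r.get_state();p=cr(s["tcp_pos"][None])[0];print(p,np.hypot(p[1]+.06,p[2]-.106),np.degrees(np.arctan2(p[2]-.106,p[1]+.06)))
E
```

```text
time_s: 22.3
tcp_pos: [0.5348, -0.1591, 0.2413]
eef_rot: [179.9, -0.2, -8.9]
contact_force: [1.8, -6.0, 3.9]
gripper_width: 0.0129
gripper_force: 25.0
[ 0.0279229  -0.03098941  0.24131768] 0.1383925147459233 77.89959650958869
```

```bash
python3 -m crank '[[[0,0,0],[0,-1.17,0.32],1],[[0,0,0],[0,-1.14,0.43],1],[[0,0,0],[0,-1.1,0.53],1],[[0,0,0],[0,-1.04,0.63],1],[[0,0,0],[0,-0.98,0.72],1],[[0,0,0],[0,-0.91,0.8],1],[[0,0,0],[0,-0.84,0.88],1],[[0,0,0],[0,-0.76,0.95],1]]' 25; python3 - <<'E'
from h import *
from plant import r
s=r.get_state();p=cr(s["tcp_pos"][None])[0];print(p,np.hypot(p[1]+.06,p[2]-.106),np.degrees(np.arctan2(p[2]-.106,p[1]+.06)))
E
```

```text
time_s: 23.1
tcp_pos: [0.5473, -0.0799, 0.1879]
eef_rot: [180.0, -0.2, -8.8]
contact_force: [2.3, -5.2, 3.3]
gripper_width: 0.0133
gripper_force: 25.0
[0.02802992 0.04917306 0.18788784] 0.1364711500242319 36.872599208893945
```

```bash
python3 -m crank '[[[0,0,0],[0,-0.67,1.02],1],[[0,0,0],[0,-0.57,1.07],1],[[0,0,0],[0,-0.47,1.12],1],[[0,0,0],[0,-0.37,1.16],1],[[0,0,0],[0,-0.15,0.7],1],[[0,0,0],[0,-0.08,0.4],1],[[0,0,0],[0,0,0],1],[[0,0,0],[0,0,0],1]]' 25; python3 - <<'E'
from h import *
from plant import r
s=r.get_state();p=cr(s["tcp_pos"][None])[0];print(p,np.hypot(p[1]+.06,p[2]-.106),np.degrees(np.arctan2(p[2]-.106,p[1]+.06)))
E
```

```text
time_s: 23.9
tcp_pos: [0.5508, -0.0567, 0.1321]
eef_rot: [-180.0, -0.1, -8.9]
contact_force: [7.2, -3.2, -4.9]
gripper_width: 0.0127
gripper_force: 25.0
[0.02786906 0.07264709 0.132129  ] 0.13519606051076602 11.143531851117956
```

```bash
python3 -m crank '[[[0,0,0],[0.1,-0.05,0.4],1],[[0,0,0],[0.1,-0.04,0.4],1],[[0,0,0],[0,-0.02,0.3],1],[[0,0,0],[0,0,0.2],1],[[0,0,0],[0,0,0.1],1]]' 25;python3 -m crank '[[[0,0,0],[0,0,0.1],1],[[0,0,0],[0,0,0.1],1],[[0,0,0],[0,0,0.1],1]]' 25
```

```text
time_s: 24.4
tcp_pos: [0.5513, -0.0551, 0.1181]
eef_rot: [-179.9, 0.0, -8.9]
contact_force: [-1.4, 5.1, 6.0]
gripper_width: 0.0131
gripper_force: 25.0
time_s: 24.7
tcp_pos: [0.5514, -0.0549, 0.1152]
eef_rot: [-179.9, 0.0, -8.9]
contact_force: [-0.8, 5.2, 5.6]
gripper_width: 0.013
gripper_force: 25.0
```

```bash
python3 -m crank '[[[0,0,0],[0,-0.04,0.1],1],[[0,0,0],[0,-0.04,0.1],1]]' | sed -n 2,4p
```

```text
tcp_pos: [0.5514, -0.0547, 0.1132]
eef_rot: [-180.0, 0.0, -8.9]
contact_force: [-0.4, 0.0, 5.1]
```

```bash
python3 -m crank '[[[0,0,0],[0,0,0.07],1],[[0,0,0],[0,0,0.07],1]]' | sed -n 2,4p
```

```text
tcp_pos: [0.5514, -0.0547, 0.1118]
eef_rot: [-180.0, 0.0, -8.9]
contact_force: [-1.4, 1.4, 5.7]
```

```bash
python3 -m crank '[[[0,0,0],[0,0,0.07],1],[[0,0,0],[0,0,0.07],1]]' | sed -n 2,4p
```

```text
tcp_pos: [0.5514, -0.0546, 0.1105]
eef_rot: [-180.0, 0.0, -8.9]
contact_force: [0.2, 2.2, 6.5]
```

```bash
python3 -m crank '[[[0,0,0],[0,0,0.07],1],[[0,0,0],[0,0,0.07],1]]' | sed -n 2,4p
```

```text
tcp_pos: [0.5514, -0.0546, 0.1091]
eef_rot: [-180.0, 0.0, -8.9]
contact_force: [-0.9, 3.7, 6.3]
```

```bash
python3 -m crank '[[[0,0,0],[0,0,0.05],1],[[0,0,0],[0,0,0.05],1]]' | sed -n 2,4p
```

```text
tcp_pos: [0.5515, -0.0546, 0.1082]
eef_rot: [-180.0, 0.0, -8.9]
contact_force: [-2.4, 2.3, 7.0]
```

```bash
python3 -m crank '[[[0,0,0],[0,0,0.05],1],[[0,0,0],[0,0,0.05],1]]' | sed -n 2,4p
```

```text
tcp_pos: [0.5514, -0.0546, 0.1073]
eef_rot: [-180.0, 0.0, -8.9]
contact_force: [-1.3, 3.5, 7.3]
```

```bash
python3 -m crank '[[[0,0,0],[0,0,0.05],1],[[0,0,0],[0,0,0.05],1]]' | sed -n 2,4p
```

```text
tcp_pos: [0.5514, -0.0546, 0.1064]
eef_rot: [-180.0, 0.0, -8.9]
contact_force: [-2.3, 3.9, 8.3]
```

```bash
python3 -m crank '[[[0,0,0],[0,0,0.05],1],[[0,0,0],[0,0,0.05],1]]' | sed -n 2,4p; python3 - <<'E'
from plant import r
import numpy as np
for i in range(3):
    r.capture("wrist");print(r.get_state()["contact_force"].round(1))
E
```

```text
tcp_pos: [0.5515, -0.0546, 0.1055]
eef_rot: [-180.0, 0.0, -8.9]
contact_force: [-3.3, 3.5, 11.0]
[-2.4  3.2  9.8]
[-1.9  3.2  8.8]
[-2.4  3.4  9.4]
```

```bash
python3 -m crank '[[[0,0,0],[0,-0.05,-0.05],1],[[0,0,0],[0,0,0],1],[[0,0,0],[0,0,0],1]]' | sed -n 2,4p
```

```text
tcp_pos: [0.5514, -0.0546, 0.1055]
eef_rot: [-180.0, 0.1, -8.9]
contact_force: [-2.4, 0.8, 5.8]
```

```bash
python3 -m crank '[[[0,0,0],[-0.03,-0.01,-0.06],1],[[0,0,0],[0,0,0],1],[[0,0,0],[0,0,0],1]]' | sed -n 2,4p; python3 -m crank '[[[0,0,0],[0,0,0],0.75],[[0,0,0],[0,0,0],0.6],[[0,0,0],[0,0,0],0.4],[[0,0,0],[0,0,0],0.2],[[0,0,0],[0,0,0],0.2]]'
```

```text
tcp_pos: [0.5514, -0.0546, 0.1059]
eef_rot: [-180.0, 0.0, -8.9]
contact_force: [0.4, 0.7, 1.0]
time_s: 27.55
tcp_pos: [0.5515, -0.0548, 0.1062]
eef_rot: [180.0, 0.0, -8.9]
contact_force: [-0.5, 0.2, -0.1]
gripper_width: 0.0331
gripper_force: 0.0
```

```bash
python3 -m crank '[[[0,0,0],[0,0,-0.3],0.2],[[0,0,0],[0,0,-0.8],0.2],[[0,0,0],[0,0,-2],0.2],[[0,0,0],[0,0,-4],0.2],[[0,0,0],[0,0,-5],-1],[[0,0,0],[0,0,-5],-1],[[0,0,0],[-1,0,-3],-1],[[0,0,0],[0,0,-1],-1]]' && python3 -m crank '[[[0,0,0],[0,0,0],-1],[[0,0,0],[0,0,0],-1]]'; python3 - <<'E'
from h import *
from plant import r
P,c,s=cloud(r);L=cr(P)
cv2.imwrite("pics/w5.png",np.clip(c["color"][:,:,::-1]*1.3,0,255).astype(np.uint8))
q=L[(L[:,2]>.085)&(L[:,2]<.13)&(L[:,0]>.015)&(L[:,0]<.045)&(L[:,1]>.05)&(L[:,1]<.1)]
print(len(q),np.percentile(q,[1,50,99],0).round(4))
q=L[(L[:,2]>.09)&(L[:,2]<.13)&(L[:,0]>.052)&(L[:,0]<.07)&(L[:,1]>-.03)&(L[:,1]<.065)]
print(len(q),np.polyfit(q[:,1],q[:,2],1))
q=L[(L[:,2]>.06)&(L[:,2]<.12)&(L[:,0]>.07)&(L[:,0]<.12)&(abs(L[:,1])<.03)]
print([(round(a*1000),int(((q[:,0]>=a)&(q[:,0]<a+.001)).sum())) for a in np.arange(.086,.102,.001)])
E
```

```text
time_s: 28.35
tcp_pos: [0.5423, -0.0532, 0.3226]
eef_rot: [-179.9, -0.4, -8.8]
contact_force: [-0.5, 0.3, -0.3]
gripper_width: 0.0616
gripper_force: 0.0
time_s: 28.55
tcp_pos: [0.5412, -0.0531, 0.3163]
eef_rot: [-180.0, 0.1, -8.9]
contact_force: [0.7, 0.1, 0.0]
gripper_width: 0.0779
gripper_force: 0.0
422 [[0.0153 0.0684 0.0999]
 [0.0303 0.0749 0.1051]
 [0.0447 0.0814 0.1074]]
1868 [-0.01057028  0.10402501]
[(86, 48), (87, 51), (88, 51), (89, 50), (90, 49), (91, 51), (92, 53), (93, 53), (94, 53), (95, 53), (96, 53), (97, 53), (98, 52), (99, 51), (100, 55), (101, 74)]
```

View pics/w5.png

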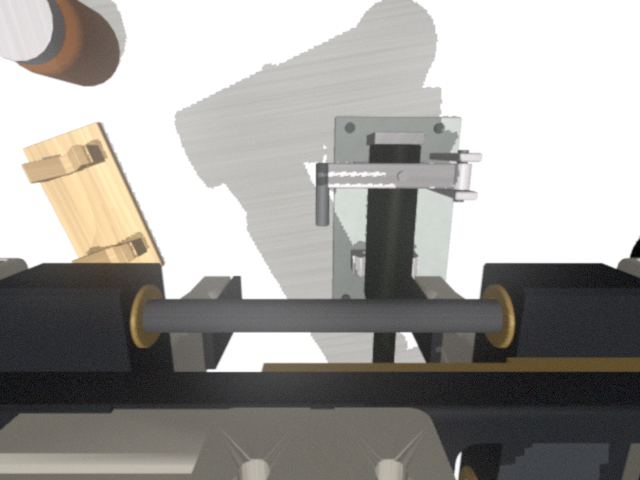

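The strap lies level across the bottle, with the hinge at (462,175) and the handle at (322,195). The base meets the stop at about row 143, and the gripper is clear of everything.

```bash
python3 -c "
from plant import r
print(r.close_job())"
```

```text
the job is handed in; nothing more can be done
None
```

The job is handed in at about 29 s: the bottle lies in the V-blocks with its base pressed to the stop at about 8 N at the wrist, and the strap is swung over and clamped at an estimated 10 N on the pad, then released. On the first push the bottle stuck because I was pressing it down, so the wrist read about 23 N sideways and 24 N down. It was still 9 mm short of the stop, so I eased off and slid it home lightly.

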